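Run the slate saw from its bench switches

TASK

Run the slate saw: switch on the dust extractor by pressing the white-striped end of the yellow rocker right down, then the water pump by pressing the striped end of the blue rocker right down, and then press the green hold-to-run button fully down and finish while still holding it down. Do not press the red stop button, and do not press the green one before both rockers are on. Nothing is to be picked up: leave the clay pot, the slate and the chisel where they are.

Things in the scene. Friction and masses are not known exactly. Their poses are not given: they have to be found in the camera images.
- extractor_box: Grey switch box screwed to the bench, 84 x 60 x 22 mm (x, y, z), origin at the centre of its underside, z up. Carries the yellow rocker, a plate 64 x 38 x 8 mm hinged at its middle about the box's y axis, 33 mm above the bench; nothing stands higher than the rocker. Its ON end, marked by a white stripe edged in black 24 mm from the hinge, lies towards the box's +x and is raised at the start.
- extractor (a joint): Angle of the yellow rocker: 0 to 0.05 at the start (off, striped end up), 0.4 with the striped end right down (on). It has light friction (about 2 N pressed at 24 mm from the hinge), no spring, and stays where it is left, so it must be pressed all the way.
- extractor_on_end (a point): Point on the top face of the yellow rocker at its striped end, 24 mm from the hinge: where to press. It moves with the rocker: about 42 mm above the bench when off, 32 mm when right down.
- pump_box: Grey switch box screwed to the bench, 84 x 60 x 22 mm (x, y, z), origin at the centre of its underside, z up. Carries the blue rocker, a plate 64 x 38 x 8 mm hinged at its middle about the box's y axis, 33 mm above the bench; nothing stands higher than the rocker. Its ON end, marked by a white stripe edged in black 24 mm from the hinge, lies towards the box's +x and is raised at the start.
- pump (a joint): Angle of the blue rocker: 0 to 0.05 at the start (off, striped end up), 0.4 with the striped end right down (on). It has light friction (about 2 N pressed at 24 mm from the hinge), no spring, and stays where it is left, so it must be pressed all the way.
- pump_on_end (a point): Point on the top face of the blue rocker at its striped end, 24 mm from the hinge: where to press. It moves with the rocker: about 42 mm above the bench when off, 32 mm when right down.
- run_box: Grey switch box screwed to the bench, 84 x 60 x 22 mm (x, y, z), origin at the centre of its underside, z up. On its centre stands a round green push button, 36 mm across, in a black collar 52 mm across that ends 34 mm above the bench. The button's top is 45 mm above the bench when out, 38 mm fully down; it moves straight down.
- run (a joint): Travel of the green button: 0 when out, 0.007 m fully down; a spring of 1.5 N at the start, 5 N fully down, pushes it out as soon as it is let go.
- run_top (a point): Centre of the top face of the green button; it moves with the button.
- stop_box: Grey switch box screwed to the bench, 84 x 60 x 22 mm (x, y, z), origin at the centre of its underside, z up. On its centre stands a round red push button, 36 mm across, in a black collar 52 mm across that ends 34 mm above the bench. The button's top is 45 mm above the bench when out, 38 mm fully down; it moves straight down. It stops the saw and must not be pressed.
- stop (a joint): Travel of the red button: 0 when out, 0.007 m fully down; a spring of 1.5 N at the start, 5 N fully down, pushes it out as soon as it is let go.
- chalk_pot: Loose open terracotta pot, 44 mm across, 55 mm high, about 150 g; origin at the centre of its underside. To be left alone.
- slate: Loose dark slate offcut lying flat, 130 x 85 x 7 mm (x, y, z); origin at the centre of its underside. To be left alone.
- chisel: Loose chisel lying flat along its x, 215 mm long, 40 mm wide at the blade, 24 mm high, wooden handle towards -x; origin on the bench at about its middle. To be left alone.
Mind the look-alikes: they are no part of the job. What is shaped like the pump_box but pink or purple is not meant.

How it is judged (in metres and radians):
On the way, in this order (a step that is already met when the one before it is completed fails the run):
1. the yellow extractor rocker is switched on (value of joint extractor above 0.32 rad), for 0.2 s.
2. then the blue pump rocker is switched on (value of joint each of extractor, pump above 0.32 rad), for 0.2 s.
3. then the green button is pressed down (all of step 2 and value of joint run above 0.0045 m and contact force between the fingers and run_box above 1 N), for 0.3 s.
At the end, for the whole second after the job is handed in: Both rockers are on (joint above 0.32 of 0.4 rad), the fingers hold the green button down (more than 4.5 of its 7 mm, with more than 1 N), and the red button is out (all of step 3 and value of joint stop below 0.001 m); the arm keeps its last pose, push and grip.
It fails at once if the red stop button is pressed (more than 2 mm) (value of joint stop above 0.002 m).
It fails at once if the blue rocker is switched on while the yellow one is off (value of joint pump above 0.32 rad and not (value of joint extractor above 0.32 rad)).
It fails at once if the green button is pressed (more than 2 mm) while a rocker is off (value of joint run above 0.002 m and not (value of joint each of extractor, pump above 0.32 rad)).
It fails at once if the clay pot, the slate or the chisel is lifted, carried or pushed more than 25 mm, or the pot is tipped more than 0.4 rad (distance of any of chalk_pot, slate, chisel from where it was at the start of the episode above 0.025 m or angle between chalk_pot's own z axis and vertical above 0.4 rad).
It also fails if it takes over 38 s, if anything falls off the work surface, if the arm or the gripper's body presses on something with over 40 N, if the wrist force passes 120 N, or if a joint passes its speed limit or range.

ROBOT

A 6-joint arm with a two-finger parallel gripper is mounted at the origin on the work surface. World frame = base frame: x ahead of the robot, y to its left, z up, the work surface at z = 0. Lengths are in m, angles in degrees, forces in N, time in s.
With the tool pointing down it reaches from about 0.35 to 0.875 m from the base axis. Payload 4.2 kg.
Tool frame: the origin (TCP) lies at the very end of the fingers, on their centre line; the grasp point (between the pads) lies 19 mm behind it (r.grip_point_offset is the distance from the TCP to the grasp point, in m); z points along the fingers, y is the line along which they close (so a half turn about z gives the same grasp; the last joint's range is limited). The gripper opens to 87 mm and grips with 3 to 60 N. Pads are 19 mm wide; open, the fingers measure 117 mm over their backs; the gripper's body (75 mm by 190 mm) begins 51 mm behind the grasp point.
Start: joints at [78.3, 22.042, 0.453, 0, -68.411, -14.817], TCP at [0.279, 0.559, 0.223] pointing down, gripper open.
Joint ranges: [-179.83, 179.83], [-69.29, 118.12], [-61.27, 80.66], [-181.25, 117.63], [-171.15, -9.14], [-177.46, 177.46]. Speed limits (degrees/s): [159.86, 159.86, 180, 180, 180, 180].

INTERFACE

Orientations are given as a 3x3 rotation matrix whose columns are the frame's x, y, z axes.
In Python, from station import r, cams gives the robot as it stands. The module is installed in compiled form; this text tells all that it offers.
- The arm moves only by the shell command python3 -m handwheel 'ROWS'. ROWS is JSON, a list that holds one entry, the list of rows, each a list of 7 numbers: the turn, a rotation vector about the tool's x, y, z in units of 6 degrees (1.0 is 6 degrees), then the shift along the tool's x, y, z in m, then the finger opening in m, from 0 to 0.087. In form: [[[ax, ay, az, x, y, z, jaw], ...]]. A call has 1 to 12 rows; each row shifts and turns the commanded pose from where the row before left it, along the tool's axes as they then stand; what a row does not reach is not made up. A row lasts 1/10 s, in which the tool goes at most 50 mm and 8.59 degrees, less where a joint would pass 70% of its speed; a pose out of reach is approached as far as the arm can. A call with a gripper value outside its range is refused whole. The fingers move at their own pace and stop on an object; the grip force is fixed at half the most. Time passes only in rows, so rows that do not move let the fingers close. It gives the time, the measured TCP pose, the force, the opening and the grip force at its end, in the units of the state.
- r.sense(): the state, without advancing time (a new reading comes with each control period).
- cams.capture(name): name is "scene" or "top" or "wrist"; returns the picture (480x640x3 uint8, red, green, blue); there is no depth.
- cams.get_calibration(name): a dict with "camera_matrix" (3x3 intrinsics, pixels), "rvec" (rotation vector, rad) and "tvec" (3), from world to camera coordinates, as OpenCV has them; the wrist camera has in their place "T_tool_cam" (4x4, takes a point from camera to tool coordinates, whose origin is the TCP and whose axes are the flange's). Camera axes: x right, y down, z forward; pixel columns grow to the right and rows downward; lengths in m; the calibration is good to about 2 mm. A picture is of the moment at which its call begins: read the wrist's pose just before it. get_calibration takes no time and is no camera call.
- r.finish_job(): hands the job in; it is judged then, once.
The state is a dict: "time_s": time; "joints": joint angles; "joint_velocities": joint speeds; "effort": joint torques, N m; "tcp_pos": TCP position; "ee_rot": TCP orientation; "wrist_force": force on the tool from outside, world axes, zero at the start; "moment": the same for the moment, N m; "gripper_width": opening from 0.0 (shut) to 1.0 (fully open); "gripper_force": force on a finger pad.
Only numpy, scipy, OpenCV 4.12 (cv2) and the standard library are available. Lean on these libraries where they do the work, as an engineer would, in place of code of your own. Each camera call takes 0.05 s, during which the arm holds its last target. There are 200 camera calls.

## Working session

There is one attempt and no reset: what is moved stays moved. The work goes in short steps, Python scripts to look and compute and a shell command to move; the robot and the scene stay as the last step left them, time stands still between calls to the robot, and variables do not carry over. Pictures are saved under pics/ and viewed, at most 10 in all, crops included, and the job is handed in when it is done.

```bash
mkdir -p pics; python3 - <<'E'
from station import r,cams
import cv2,numpy as np
for n in ("top","scene"):
    im=cams.capture(n); cv2.imwrite(f"pics/{n}0.png",im[:,:,::-1])
    c=cams.get_calibration(n); print(n,c)
s=r.sense(); print(s)
E
```

```text
top {'camera_matrix': array([[536.67049228,   0.        , 329.12512169],
       [  0.        , 536.67049228, 236.59835661],
       [  0.        ,   0.        ,   1.        ]]), 'rvec': array([ 2.12872985, -2.11441938,  0.18858292]), 'tvec': array([0.01338242, 0.62642781, 1.22822698])}
scene {'camera_matrix': array([[460.50795577,   0.        , 315.89203336],
       [  0.        , 460.50795577, 243.46553846],
       [  0.        ,   0.        ,   1.        ]]), 'rvec': array([ 1.85247975,  1.60798076, -0.6931962 ]), 'tvec': array([-0.08794688, -0.35399154,  1.54114583])}
{'time_s': 0.1, 'joints': array([ 7.83012078e+01,  2.20837818e+01,  3.89377184e-01, -2.64878738e-02,
       -6.84107828e+01, -1.48157954e+01]), 'joint_velocities': array([-8.42872387e-02, -6.54898261e-02,  1.68987154e-01,  1.47694663e-01,
       -1.27765219e-02, -1.57822706e-04]), 'effort': array([ 3.57885083e-04, -3.91692209e+01,  1.87936825e+01,  4.23190579e+00,
        1.34828841e-02, -7.27846327e-05]), 'tcp_pos': array([0.27876461, 0.55879805, 0.22160515]), 'ee_rot': array([[ 8.94744623e-01, -4.46577462e-01, -7.93183502e-04],
       [-4.46578163e-01, -8.94742990e-01, -1.71053041e-03],
       [ 5.41889529e-05,  1.88470632e-03, -9.99998222e-01]]), 'wrist_force': array([-0.51231791,  0.04000591, -0.61019674]), 'moment': array([-0.01230518,  0.04981065,  0.02128433]), 'gripper_force': 0.0, 'gripper_width': 0.9982332025738124}
```

View pics/top0.png

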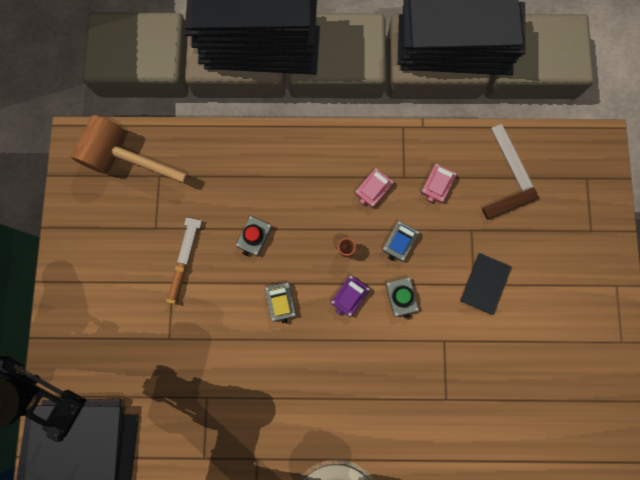

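View pics/scene0.png

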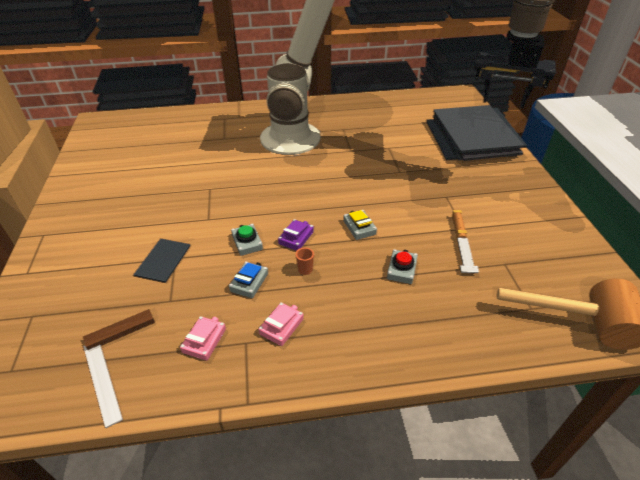

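The top view shows the yellow rocker at (281,302) with its stripe at (278,291), and the blue rocker at (401,241) with its stripe at (407,231). The green button is at (403,296), the red at (253,235) and the pot at (347,247). Candidates for the blue rocker: blue (401,241), purple (351,296), pink (374,187) and pink (439,183). I choose the blue one on its grey box. The yellow rocker and the green button have no rivals of their colour. The red button at (253,235) is the same shape as the green one and must be avoided.

```bash
cat > h.py <<'E'
import cv2,numpy as np
from station import r,cams
def ray(n,px,z):
    c=cams.get_calibration(n); R,_=cv2.Rodrigues(c["rvec"]); o=-R.T@c["tvec"]
    d=R.T@np.linalg.inv(c["camera_matrix"])@np.array([px[0],px[1],1.]); return o+d*(z-o[2])/d[2]
HUE={"yellow":(24,34,(281,302),(360,218)),"blue":(105,120,(401,241),(248,273)),"green":(50,75,(403,296),(246,232)),"red":(0,5,(253,235),(403,259))}
E
cat > m.py <<'E'
from h import *
for k,n in enumerate(("top","scene")):
    im=cv2.imread(f"pics/{n}0.png"); hsv=cv2.cvtColor(im,cv2.COLOR_BGR2HSV)
    for c,v in HUE.items():
        p=v[2+k]; w=np.zeros(im.shape[:2],np.uint8); cv2.circle(w,p,22,255,-1)
        m=cv2.inRange(hsv,(v[0],130,70),(v[1],255,255))&w
        a=np.argwhere(m)[:,::-1].mean(0); z=.045 if c in("green","red") else .036
        P=ray(n,a,z); print(n,c,(m>0).sum(),a.round(1),P.round(4),end=' ')
        if z==.036:
            s=cv2.inRange(hsv,(0,0,150),(179,70,255))&w
            cs,_=cv2.findContours(s,0,2); b=max(cs,key=cv2.contourArea); M=cv2.moments(b); q=(M['m10']/M['m00'],M['m01']/M['m00'])
            S=ray(n,q,.042); print('stripe',M['m00'],np.round(q,1),S.round(4),'dist',np.linalg.norm((S-P)[:2]).round(4))
        else: print()
im=cv2.imread("pics/top0.png")[170:330,225:465]; cv2.imwrite("pics/crop.png",cv2.resize(im,None,fx=3.3,fy=3.3,interpolation=cv2.INTER_CUBIC))
E
python3 m.py
```

```text
top yellow 290 [279.9 304.5] [0.465  0.1339 0.036 ] stripe 48.0 [276.6 291.1] [0.4964 0.142  0.042 ] dist 0.0325
top blue 281 [399.6 242.6] [ 0.6167 -0.1537  0.036 ] stripe 43.0 [406.2 230.6] [ 0.6453 -0.1693  0.042 ] dist 0.0326
top green 177 [403.  295.6] [ 0.4876 -0.1584  0.045 ] 
top red 185 [251.7 233.3] [0.6358 0.2056 0.045 ] 
scene yellow 160 [359.1 216.8] [0.4731 0.1367 0.036 ] stripe 37.5 [366.6 228.9] [0.5277 0.144  0.042 ] dist 0.0551
scene blue 248 [248.8 271.8] [ 0.625  -0.1524  0.036 ] stripe 118.5 [254.1 280.4] [ 0.6587 -0.1411  0.042 ] dist 0.0355
scene green 139 [245.4 230.9] [ 0.4943 -0.1557  0.045 ] 
scene red 179 [403.5 257.7] [0.6413 0.2064 0.045 ]
```

View pics/crop.png

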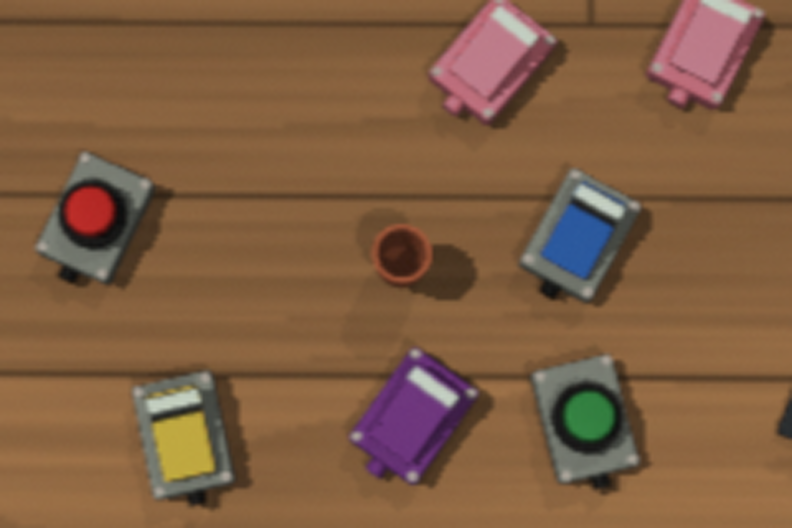

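The crop confirms the choice. Grey boxes carry the yellow rocker with its stripe at the upper end (173,402) and the blue rocker with its stripe at the upper right (598,203). The green button is at (588,415) and the red at (90,210). The stripe-to-colour distance of 32 mm fits the plate: about 24 mm to the hinge plus 7 mm. The moves come next: turn and close the fingers, then travel high to the yellow rocker.

```bash
python3 -m handwheel '[[[0,0,-1.367,0,0,0,0],[0,0,-1.367,0,0,0,0],[0,0,-1.367,0,0,0,0],[0,0,-1.367,0,0,0,0],[0,0,-1.367,0,0,0,0],[0,0,0,0,0,0,0]]]'
python3 -m handwheel '[[[0,0,0,0.009,0.038,0,0],[0,0,0,0.009,0.038,0,0],[0,0,0,0.009,0.038,0,0],[0,0,0,0.009,0.038,0,0],[0,0,0,0.009,0.038,0,0],[0,0,0,0.009,0.038,0,0],[0,0,0,0.009,0.038,0,0],[0,0,0,0.009,0.038,0,0],[0,0,0,0.009,0.038,0,0],[0,0,0,0.009,0.038,0,0],[0,0,0,0.009,0.038,0,0],[0,0,0,0.009,0.038,0,0]]]'
cat > g.py <<'E'
import sys
from h import *
s=r.sense(); R=s["ee_rot"]; p=s["tcp_pos"]; t=np.array([float(v) for v in sys.argv[1:4]])
print("t",s["time_s"],"tcp",p.round(4),"x",R[:,0].round(3),"F",s["wrist_force"].round(1),"w",round(s["gripper_width"],3),"tool shift",(R.T@(t-p)).round(4))
E
python3 g.py 0.4964 0.142 0.222
python3 - <<'E'
from h import *
s=r.sense(); im=cams.capture("wrist"); cv2.imwrite("pics/w1.png",im[:,:,::-1])
T=cams.get_calibration("wrist")["T_tool_cam"];K=cams.get_calibration("wrist")["camera_matrix"]
for P in ((.4964,.142,.042),(s["tcp_pos"][0],s["tcp_pos"][1],.042)):
    q=np.linalg.inv(T)@np.r_[s["ee_rot"].T@(np.array(P)-s["tcp_pos"]),1]; u=K@q[:3]; print((u/u[2])[:2].round(1))
E
```

```text
time_s: 0.7
tcp_pos: [0.2789, 0.559, 0.222]
ee_rot: [[0.968, 0.25, -0.0], [0.25, -0.968, -0.001], [-0.001, 0.001, -1.0]]
wrist_force: [-0.6, 0.2, -0.5]
gripper_width: 0.539
gripper_force: 0.0
time_s: 1.9
tcp_pos: [0.4981, 0.1432, 0.2225]
ee_rot: [[0.969, 0.247, -0.0], [0.247, -0.969, 0.0], [-0.0, -0.0, -1.0]]
wrist_force: [-0.3, 0.1, -0.3]
gripper_width: 0.005
gripper_force: 0.0
t 1.9 tcp [0.4981 0.1432 0.2225] x [ 0.969  0.247 -0.   ] F [-0.3  0.1 -0.3] w 0.005 tool shift [-0.0019  0.0008  0.0005]
[326.  221.9]
[325.1 219.7]
```

View pics/w1.png

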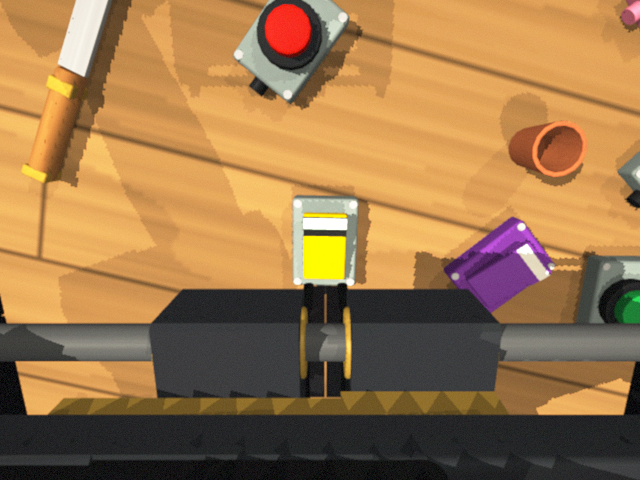

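The wrist view shows the yellow rocker square to the tool, with its stripe at (325,225). The TCP projects to (325,220), about 4 mm too far out. I'll shift back 3 mm and go down.

```bash
python3 -m handwheel '[[[0,0,0,-0.003,0,0.034,0],[0,0,0,0,0,0.034,0],[0,0,0,0,0,0.034,0],[0,0,0,0,0,0.034,0],[0,0,0,0,0,0.034,0],[0,0,0,0,0,0,0]]]'
python3 -m handwheel '[[[0,0,0,0,0,0.004,0],[0,0,0,0,0,0.004,0],[0,0,0,0,0,0.004,0],[0,0,0,0,0,0.003,0],[0,0,0,0,0,0.002,0],[0,0,0,0,0,0,0],[0,0,0,0,0,0,0]]]'
```

```text
time_s: 2.55
tcp_pos: [0.4914, 0.142, 0.0484]
ee_rot: [[0.969, 0.247, -0.009], [0.247, -0.969, -0.005], [-0.011, 0.003, -1.0]]
wrist_force: [-0.7, -0.4, 0.6]
gripper_width: 0.008
gripper_force: 0.0
time_s: 3.25
tcp_pos: [0.4963, 0.1449, 0.0365]
ee_rot: [[0.968, 0.251, 0.003], [0.251, -0.968, 0.002], [0.004, -0.001, -1.0]]
wrist_force: [2.4, 1.8, 4.5]
gripper_width: 0.007
gripper_force: 2.0
```

```bash
python3 -m handwheel '[[[0,0,0,0,0,0.002,0],[0,0,0,0,0,0.002,0],[0,0,0,0,0,0,0]]]'
python3 -m handwheel '[[[0,0,0,0,0,0.002,0],[0,0,0,0,0,0.001,0],[0,0,0,0,0,0,0],[0,0,0,0,0,0,0]]]'
```

```text
time_s: 3.55
tcp_pos: [0.4966, 0.145, 0.0339]
ee_rot: [[0.968, 0.252, 0.004], [0.252, -0.968, 0.001], [0.004, -0.0, -1.0]]
wrist_force: [0.6, 0.2, 14.2]
gripper_width: 0.005
gripper_force: 7.2
time_s: 3.95
tcp_pos: [0.4967, 0.145, 0.0335]
ee_rot: [[0.968, 0.253, 0.005], [0.253, -0.968, 0.001], [0.005, 0.0, -1.0]]
wrist_force: [-5.7, 0.0, 32.4]
gripper_width: 0.002
gripper_force: 15.3
```

The rocker is at its stop: height 33.5 mm as predicted, with the force rising steeply. Next I lift, turn to the blue rocker's yaw and cross over high.

```bash
python3 -m handwheel '[[[0,0,0,0,0,-0.03,0],[0,0,0,0,0,-0.04,0],[0,0,0,0,0,-0.04,0],[0,0,0,0,0,-0.04,0],[0,0,0,0,0,-0.03,0],[0,0,1.2,0,0,0,0],[0,0,1.2,0,0,0,0],[0,0,1.2,0,0,0,0],[0,0,1.2,0,0,0,0],[0,0,1.2,0,0,0,0],[0,0,1.2,0,0,0,0],[0,0,0,0,0,0,0]]]'
python3 g.py 0.644 -0.168 0.22
```

```text
time_s: 5.15
tcp_pos: [0.4931, 0.1433, 0.2072]
ee_rot: [[0.877, -0.481, -0.004], [-0.481, -0.877, -0.002], [-0.003, 0.004, -1.0]]
wrist_force: [-0.2, -0.4, 0.3]
gripper_width: 0.004
gripper_force: 0.0
t 5.15 tcp [0.4931 0.1433 0.2072] x [ 0.877 -0.481 -0.003] F [-0.2 -0.4  0.3] w 0.004 tool shift [ 0.2819  0.2005 -0.0129]
```

```bash
python3 -m handwheel '[[[0,0,0,0.028,0.02,0,0],[0,0,0,0.028,0.02,0,0],[0,0,0,0.028,0.02,0,0],[0,0,0,0.028,0.02,0,0],[0,0,0,0.028,0.02,0,0],[0,0,0,0.028,0.02,0,0],[0,0,0,0.028,0.02,0,0],[0,0,0,0.028,0.02,0,0],[0,0,0,0.028,0.02,0,0],[0,0,0,0.028,0.02,0,0],[0,0,0,0,0,0,0]]]'
python3 g.py 0.644 -0.168 0.22
cat > w.py <<'E'
import sys
from h import *
s=r.sense(); im=cams.capture("wrist"); cv2.imwrite(sys.argv[1],im[:,:,::-1])
T=cams.get_calibration("wrist")["T_tool_cam"];K=cams.get_calibration("wrist")["camera_matrix"]
q=np.linalg.inv(T)@np.r_[s["ee_rot"].T@(np.r_[s["tcp_pos"][:2],float(sys.argv[2])]-s["tcp_pos"]),1]; u=K@q[:3]; print("tcp px",(u/u[2])[:2].round(1))
E
python3 w.py pics/w2.png .042
python3 -c "
from h import *
cv2.imwrite('pics/t2.png',cv2.resize(cams.capture('top')[170:330,225:465,::-1],None,fx=3.3,fy=3.3,interpolation=2))"
```

```text
time_s: 6.25
tcp_pos: [0.6441, -0.169, 0.2063]
ee_rot: [[0.876, -0.482, -0.004], [-0.482, -0.876, 0.0], [-0.003, 0.002, -1.0]]
wrist_force: [0.3, 0.4, -0.7]
gripper_width: 0.007
gripper_force: 0.0
t 6.25 tcp [ 0.6441 -0.169   0.2063] x [ 0.876 -0.482 -0.003] F [ 0.3  0.4 -0.7] w 0.007 tool shift [-0.0007 -0.0008 -0.0137]
tcp px [323.8 223.4]
```

View pics/w2.png

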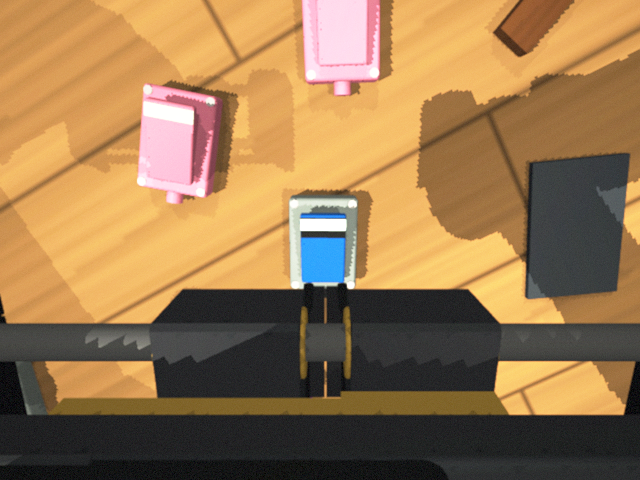

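View pics/t2.png

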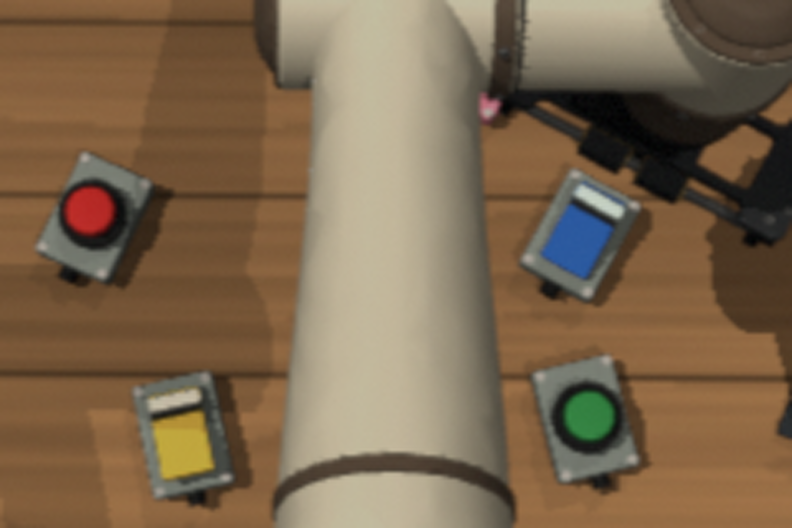

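The top view shows the yellow rocker tipped to its striped side (173,402). In the wrist view, the blue stripe is at (324,227) and the TCP projects to (324,223), about 3.5 mm outward. I'll shift back 2 mm and go down.

```bash
python3 -m handwheel '[[[0,0,0,-0.002,0,0.034,0],[0,0,0,0,0,0.034,0],[0,0,0,0,0,0.034,0],[0,0,0,0,0,0.034,0],[0,0,0,0,0,0.018,0],[0,0,0,0,0,0,0]]]'
python3 -m handwheel '[[[0,0,0,0,0,0.004,0],[0,0,0,0,0,0.004,0],[0,0,0,0,0,0.004,0],[0,0,0,0,0,0.003,0],[0,0,0,0,0,0.002,0],[0,0,0,0,0,0.002,0],[0,0,0,0,0,0.002,0],[0,0,0,0,0,0,0],[0,0,0,0,0,0,0]]]'
```

```text
time_s: 6.95
tcp_pos: [0.6393, -0.1633, 0.0511]
ee_rot: [[0.878, -0.478, -0.008], [-0.478, -0.878, 0.001], [-0.008, 0.003, -1.0]]
wrist_force: [-0.4, 1.0, 1.0]
gripper_width: 0.007
gripper_force: 0.0
time_s: 7.85
tcp_pos: [0.6444, -0.1654, 0.0349]
ee_rot: [[0.877, -0.48, 0.004], [-0.48, -0.877, -0.001], [0.004, -0.001, -1.0]]
wrist_force: [3.3, -1.3, 5.4]
gripper_width: 0.007
gripper_force: 2.7
```

```bash
python3 -m handwheel '[[[0,0,0,0,0,0.002,0],[0,0,0,0,0,0.001,0],[0,0,0,0,0,0,0],[0,0,0,0,0,0,0]]]'
python3 -m handwheel '[[[0,0,0,0,0,0.001,0],[0,0,0,0,0,0.001,0],[0,0,0,0,0,0,0],[0,0,0,0,0,0,0]]]'
```

```text
time_s: 8.25
tcp_pos: [0.6445, -0.1655, 0.0345]
ee_rot: [[0.878, -0.479, 0.005], [-0.479, -0.878, -0.002], [0.005, -0.001, -1.0]]
wrist_force: [-0.9, -0.7, 15.4]
gripper_width: 0.003
gripper_force: 7.6
time_s: 8.65
tcp_pos: [0.6446, -0.1655, 0.0343]
ee_rot: [[0.878, -0.479, 0.005], [-0.479, -0.878, -0.002], [0.006, -0.001, -1.0]]
wrist_force: [-3.3, 1.4, 22.8]
gripper_width: 0.004
gripper_force: 10.9
```

The blue rocker is at its stop. I lift and move over the green button.

```bash
python3 -m handwheel '[[[0,0,0,0,0,-0.03,0],[0,0,0,0,0,-0.04,0],[0,0,0,0,0,-0.04,0],[0,0,0,0,0,-0.04,0],[0,0,0,0,0,-0.03,0],[0,0,0,-0.035,0.0165,0,0],[0,0,0,-0.035,0.0165,0,0],[0,0,0,-0.035,0.0165,0,0],[0,0,0,-0.035,0.0165,0,0],[0,0,0,0,0,0,0],[0,0,0,0,0,0,0]]]'
python3 g.py 0.488 -0.158 0.2
python3 w.py pics/w3.png .045
python3 - <<'E'
from h import *
a=cams.capture('top')[170:330,225:465,::-1]; w=cv2.imread('pics/w3.png')
a=cv2.resize(a,(480,320),interpolation=2); w=cv2.resize(w,(320,240))
o=np.zeros((320,800,3),np.uint8); o[:,:480]=a; o[:240,480:]=w; cv2.imwrite('pics/t3.png',o)
im=cv2.imread('pics/w3.png'); m=cv2.inRange(cv2.cvtColor(im,cv2.COLOR_BGR2HSV),(50,130,70),(75,255,255))
cs,_=cv2.findContours(m,0,2)
print([(cv2.minEnclosingCircle(c)) for c in cs if cv2.contourArea(c)>100])
E
```

```text
time_s: 9.75
tcp_pos: [0.4865, -0.1553, 0.2081]
ee_rot: [[0.877, -0.481, -0.002], [-0.481, -0.877, 0.001], [-0.002, 0.0, -1.0]]
wrist_force: [0.9, 0.1, 0.3]
gripper_width: 0.012
gripper_force: 0.0
t 9.75 tcp [ 0.4865 -0.1553  0.2081] x [ 0.877 -0.481 -0.002] F [0.9 0.1 0.3] w 0.012 tool shift [0.0026 0.0016 0.0081]
tcp px [324.  223.9]
[((326.6709289550781, 221.40890502929688), 22.147350311279297)]
```

View pics/t3.png

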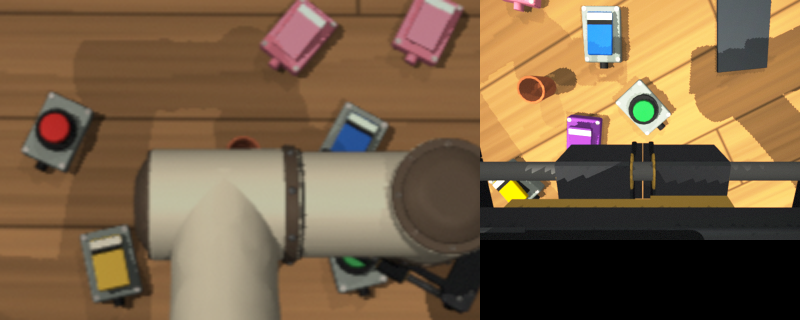

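The green button centre is at (326.7,221.4) in the wrist picture and the TCP projects to (324,223.9), so the offset is about 2.6 mm. That agrees with the top view. Both rockers are tipped to the striped side. I go down onto the green button.

```bash
python3 -m handwheel '[[[0,0,0,0.003,0.002,0.034,0],[0,0,0,0,0,0.034,0],[0,0,0,0,0,0.034,0],[0,0,0,0,0,0.034,0],[0,0,0,0,0,0.018,0],[0,0,0,0,0,0,0]]]'
python3 -m handwheel '[[[0,0,0,0,0,0.004,0],[0,0,0,0,0,0.004,0],[0,0,0,0,0,0.003,0],[0,0,0,0,0,0.003,0],[0,0,0,0,0,0.002,0],[0,0,0,0,0,0.002,0],[0,0,0,0,0,0,0],[0,0,0,0,0,0,0]]]'
```

```text
time_s: 10.45
tcp_pos: [0.4881, -0.1586, 0.051]
ee_rot: [[0.877, -0.481, -0.008], [-0.481, -0.877, 0.001], [-0.007, 0.003, -1.0]]
wrist_force: [0.5, -0.5, 0.3]
gripper_width: 0.008
gripper_force: 0.0
time_s: 11.25
tcp_pos: [0.4909, -0.1588, 0.0383]
ee_rot: [[0.878, -0.48, 0.003], [-0.48, -0.878, -0.001], [0.003, -0.001, -1.0]]
wrist_force: [-0.8, 1.8, 10.2]
gripper_width: 0.007
gripper_force: 5.4
```

Fully down at 38.3 mm with 10 N. I add a little more push, hold, and check the rockers with the scene camera.

```bash
python3 -m handwheel '[[[0,0,0,0,0,0.001,0],[0,0,0,0,0,0,0],[0,0,0,0,0,0,0],[0,0,0,0,0,0,0],[0,0,0,0,0,0,0],[0,0,0,0,0,0,0]]]'
python3 -c "
from h import *
a=cams.capture('scene')[:,:,::-1]; b=cv2.imread('pics/scene0.png')
f=lambda i:cv2.resize(i[190:310,220:420],(800,480)[:2] if 0 else (500,300),interpolation=2)
cv2.imwrite('pics/s4.png',np.vstack([f(b),f(a)])[:600])"
```

```text
time_s: 11.85
tcp_pos: [0.4909, -0.1588, 0.0382]
ee_rot: [[0.878, -0.479, 0.003], [-0.479, -0.878, -0.001], [0.003, -0.001, -1.0]]
wrist_force: [-3.1, 1.5, 17.2]
gripper_width: 0.004
gripper_force: 8.4
```

View pics/s4.png

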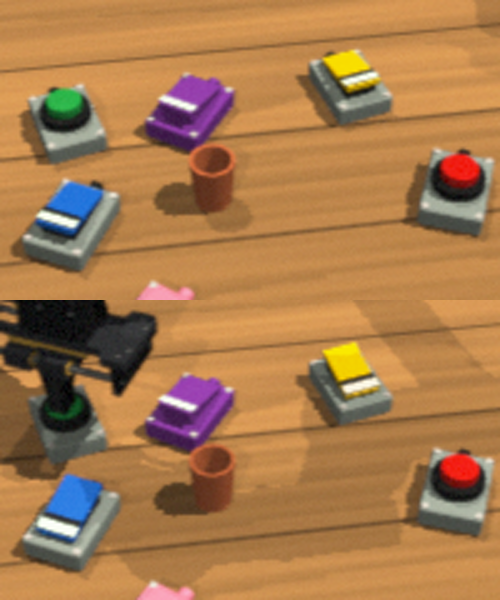

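The before and after crops show both striped ends now down: yellow at (360,388), blue at (60,525). The fingers are on the green button at (65,410), the red button is out, and the pot has not moved.

```bash
python3 -c "
from station import r
print(r.finish_job())"
```

```text
the job is handed in; nothing more can be done
None
```

I switched on the yellow rocker, then the blue, and handed the job in with the green button held fully down at about 17 N; the red button and the pot were untouched, I never moved near the slate or chisel, and no verdict came back.

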